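# Index the swivel vise to its next hole

## Task

The ball in the little swivel vise has been loaded; index it round to the drilling position. Draw the spring pin up by its red knob out of the long loading slot, swing the arm and vise anticlockwise (seen from above), and let the pin drop fully home in the very next hole of the ring, not a later one. The exact place of the hole is only found by feel: go gently, never force the wheel sideways while the pin is in a slot or hole, leave the things around it undisturbed, and let go at the end.

Things in the scene. Friction and masses are not known exactly. Their poses are not given: they have to be found in the camera images.
- base: green round index base, 304 mm across, 34 mm high, fixed to the worktop, with a flat steel index ring on it (86 to 143 mm radius, top 46 mm above the worktop). Origin on the turning axis at worktop level, z up, x towards the nominal slot. Slot and holes lie in the ring on a circle of 120 mm radius; between them its top is a smooth deck.
- slot_nominal (a point): nominal middle of the loading slot, at deck height, 0 deg from the base's x; the slot is a 75 mm long arc. The ring is clamped by hand: slot and holes together may be set up to 13 deg either way from nominal, and this setting is not reported.
- hole_nominal (a point): nominal centre of the next hole, at deck height, 60 deg anticlockwise from the base's x; the real hole is within 13 deg either way along the circle. It is 9.5 mm wide along the circle. A further hole, not wanted, follows 35 deg after it.
- turret: swivel turret: round plate with a grey vise holding a blue ball (163 mm high) and a steel arm, 22 mm wide, top 70 mm up, out to 137 mm radius. Origin on the turning axis at worktop level, z up, x along the arm; its angle from the base's x starts within 3 deg of 0 and grows anticlockwise, stop at 89 deg. Turns with 2 to 5 N at the knob, most when turned fast or with the pin on the deck.
- knob (a point): middle of the spring pin's red round knob: 26 mm diameter, 16 mm of it below and 12 mm above this point, upright, at 120 mm radius on the arm; 100 mm above the worktop while the pin is home. A 22 mm brass guide bush, top 81 mm above the worktop, stands under it. The knob does not spin on the arm.
- pin_nose (a point): round nose of the 8 mm steel pin under the knob, 62 mm below the knob's middle. Once over the hole and free to slide in the hand, the pin drops at once and the wheel locks, with about 0.75 mm play either way at the knob. Keep side forces between pin and ring under 20 N.
- plunger (a joint): lift of the spring pin and knob in m: 0 = fully home (nose 8 mm deep in slot or hole), about 0.0075 = nose resting on the ring's deck, stop at 0.014. The spring pushes it down with about 5 N at 0, 7.5 N at 0.0075, 9 N at 0.014, plus 0.8 N of weight.
- jar: squat open amber glass jar of black nylon connectors, 82 mm diameter, 74 mm high, origin under its centre; a bystander
- gauge: upright chrome drill gauge plate on a dark wooden foot, 45 x 95 mm, 80 mm high, origin under its centre; a bystander
- rack: dark wooden rack, 75 x 190 mm, carrying four yellow beech balls, 54 mm high, origin under its centre; a bystander

How it is judged (in metres and radians):
On the way, in this order (a step that is already met when the one before it is completed fails the run):
1. the pin is drawn clear of the ring (value of joint plunger above 0.0068 m), for 0.1 s.
2. the wheel is swung away from the loading slot with the pin drawn (value of joint plunger above 0.006 m and angle between the x axis of turret and the x axis of base, either way round above 0.58 rad), for 0.1 s.
At the end, for the whole second after the job is handed in: The pin is home (lift under 1.5 mm) in the first hole after the slot (turret 45 to 75 deg round from the base's x, which holds no other hole), and the wheel is at rest (value of joint plunger below 0.0015 m and angle between the x axis of turret and the x axis of base, either way round between 0.79 and 1.31 rad and angular speed of turret below 0.05 rad/s); the robot touches nothing.
It fails at once if the pin is forced against the ring (over 25 N between turret and base) (contact force between turret and base above 25 N).
It fails at once if the jar is shifted by more than 15 mm (distance of jar from where it was at the start of the episode above 0.015 m).
It fails at once if the gauge is shifted by more than 15 mm (distance of gauge from where it was at the start of the episode above 0.015 m).
It fails at once if the rack is shifted by more than 15 mm (distance of rack from where it was at the start of the episode above 0.015 m).
It also fails if it takes over 51 s, if anything falls off the work surface, if the arm or the gripper's body presses on something with over 40 N, if the wrist force passes 120 N, or if a joint passes its speed limit or range.

## Robot

A 6-joint arm with a two-finger parallel gripper is mounted at the origin on the work surface. World frame = base frame: x ahead of the robot, y to its left, z up, the work surface at z = 0. Lengths are in mm, angles in rad, forces in N, time in s.
With the tool pointing down it reaches from about 325 to 775 mm from the base axis. Payload 5.5 kg.
Tool frame: the origin (TCP) lies midway between the tips of the shut fingers; the grasp point (between the pads) lies 19 mm behind it; z points along the fingers, y is the direction in which the jaws open and shut (so a half turn about z gives the same grasp; the last joint's range is limited). The gripper opens to 85 mm and grips with 20 to 120 N. Pads are 22 mm wide; open, the fingers measure 114 mm over their backs; the gripper's body (76 mm by 85 mm) begins 54 mm behind the grasp point. The pads swing forward as they close: fully open they stand 13 mm farther back than shut.
Start: joints at [-1.163, 0.091, 1.231, -0, 1.82, -0.057], TCP at [268.948, -536.361, 231.275] pointing down, gripper open.
Joint ranges: [-2.87, 2.87], [-0.86, 2.18], [0.17, 2.46], [-1.51, 4.65], [0.06, 2.69], [-2.65, 2.65]. Speed limits (rad/s): [2.57, 2.57, 3.01, 3.14, 3.14, 3.14].

## Interface

Orientations are given as a unit quaternion [x, y, z, w].
In Python, from bench import env gives the robot as it stands.
- The arm moves only by the tool move_arm, never from a script. Its argument "moves" is a list of rows, each an object of numbers: "claw": the closure, from -1 (fully open) to 1 (shut), so that 0 is half open; "tx", "ty", "tz": the shift along the world's x, y, z in mm; "twist": the turn about the world's z in degrees. In form: [{"claw": .., "tx": .., "ty": .., "tz": .., "twist": ..}, ...]. A call has 1 to 8 rows; each row is the pose to reach, as a shift and turn from the pose commanded when the call began; what a row does not reach only later rows make up. A row lasts 1/8 s, in which the tool goes at most 62.5 mm and 10.7 degrees, less where a joint would pass 70% of its speed; a pose out of reach is approached as far as the arm can. A call with a gripper value outside its range is refused whole. The fingers move at their own pace and stop on an object; the grip force is fixed at half the most. Time passes only in rows, so rows that repeat a pose let the fingers close. It gives the time, the measured TCP pose, the force and the opening at its end, in the units of the state.
- env.observe(): the state, without advancing time (a new reading comes with each control period).
- env.grab_frame(name): name is "scene" or "top" or "wrist"; returns the picture (400x640x3 uint8, red, green, blue); there is no depth.
- env.camera_info(name): a dict with "intrinsics" (3x3 intrinsics, pixels), "rvec" (rotation vector, rad) and "tvec" (3), from world to camera coordinates, as OpenCV has them; the wrist camera has in their place "hand_eye" (4x4, takes a point from camera to tool coordinates, whose origin is the TCP and whose axes are the flange's). Camera axes: x right, y down, z forward; pixel columns grow to the right and rows downward; lengths in mm; the calibration is good to about 2 mm. A picture is of the moment at which its call begins: read the wrist's pose just before it. camera_info takes no time and is no camera call.
- env.close_job(): hands the job in, once; it reports no verdict.
The state is a dict: "time": time; "joint_positions": joint angles; "qvel": joint speeds; "effort": joint torques, N m; "ee_pos": TCP position; "tool_rot": TCP orientation; "ft_force": force on the tool from outside, world axes, zero at the start; "torque": the same for the moment, N m; "grip_width": finger opening in mm.
Only numpy, scipy, OpenCV 4.12 (cv2) and the standard library are available. Lean on these libraries where they do the work, as an engineer would, in place of code of your own. Each camera call takes 0.05 s, during which the arm holds its last target.

## Working session

There is one attempt and no reset: what is moved stays moved. The work goes in short steps, Python scripts to look and compute and a tool call to move; the robot and the scene stay as the last step left them, time stands still between calls to the robot, and variables do not carry over. Pictures are saved under pics/ and viewed, and the job is handed in when it is done.

Besides the shell and the picture viewer there is one more tool, called in YAML: its name, and indented under it one key for each argument. move_arm: Moves the arm, as the interface text tells. Its arguments: {"type":"object","properties":{"moves":{"type":"array","items":{"type":"object","properties":{"claw":{"type":"number"},"tx":{"type":"number"},"ty":{"type":"number"},"tz":{"type":"number"},"twist":{"type":"number"}}}}},"required":["moves"]}

```bash
mkdir -p pics; cat > h.py <<'E'
from bench import env
import numpy as np, cv2
def save(name,fn,crop=None,s=1):
    im=env.grab_frame(name)[:,:,::-1]
    np.save('pics/'+fn+'.npy',im)
    if crop: im=im[crop[1]:crop[3],crop[0]:crop[2]]
    if s!=1: im=cv2.resize(im,None,fx=s,fy=s,interpolation=cv2.INTER_CUBIC)
    cv2.imwrite('pics/'+fn+'.png',im)
def ray(name,u,v):
    c=env.camera_info(name);K=np.array(c['intrinsics'],float);R,_=cv2.Rodrigues(np.array(c['rvec'],float));t=np.array(c['tvec'],float).ravel()
    d=R.T@np.linalg.inv(K)@np.array([u,v,1.]);o=-R.T@t
    return o,d
def atz(name,u,v,z):
    o,d=ray(name,u,v);return o+d*(z-o[2])/d[2]
def proj(name,p):
    c=env.camera_info(name);K=np.array(c['intrinsics'],float)
    return cv2.projectPoints(np.array(p,float).reshape(-1,3),np.array(c['rvec'],float),np.array(c['tvec'],float),K,None)[0].reshape(-1,2)
E
python3 - <<'E'
from h import *
save('top','t0');save('scene','s0')
print(env.observe()); print(env.camera_info('top'))
E
```

```text
{'time': 0.1, 'joint_positions': array([-1.16268786e+00,  9.17812549e-02,  1.23176162e+00,  8.81620237e-06,
        1.81977669e+00, -5.67445940e-02]), 'qvel': array([ 0.00160299, -0.00047236, -0.00248006,  0.00028202,  0.00011725,
        0.00125945]), 'effort': array([ 3.36026285e-03, -4.60216784e+01, -4.19218397e+01, -8.48636250e-05,
        1.07084951e-02, -1.47533740e-05]), 'ee_pos': array([ 268.85520076, -536.12013335,  230.26748218]), 'tool_rot': array([ 9.73109722e-01,  2.30340449e-01, -1.46707095e-04, -8.50911730e-04]), 'ft_force': array([-0.32079978, -0.93844557,  0.28915669]), 'torque': array([ 0.03743266,  0.03086399, -0.02920737]), 'grip_width': 85.30027615578338}
{'intrinsics': array([[370.08699765,   0.        , 314.23060846],
       [  0.        , 370.08699765, 199.57957598],
       [  0.        ,   0.        ,   1.        ]]), 'rvec': array([ 2.17328421, -2.21042687,  0.0590752 ]), 'tvec': array([ -0.86003961, 608.78446222, 847.33625478])}
```

View pics/t0.png

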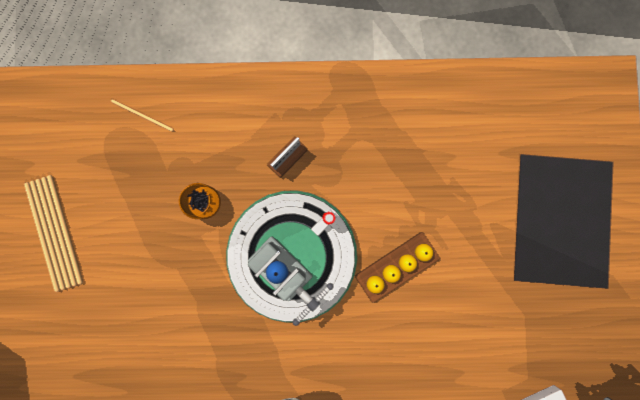

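View pics/s0.png

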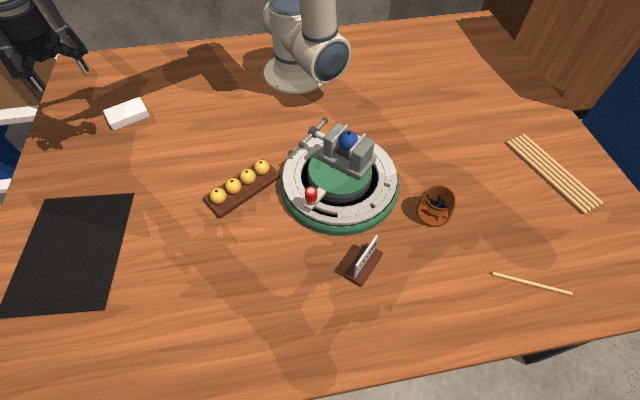

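```bash
python3 - <<'E'
from h import *
im=np.load('pics/t0.npy')[180:335,215:370]
cv2.imwrite('pics/t0c.png',cv2.resize(im,None,fx=3.87,fy=3.87,interpolation=cv2.INTER_CUBIC))
im=np.load('pics/s0.npy')[110:240,265:425]
cv2.imwrite('pics/s0c.png',cv2.resize(im,None,fx=4.5,fy=4.5,interpolation=cv2.INTER_CUBIC))
E
```

```text
(no output)
```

View pics/t0c.png

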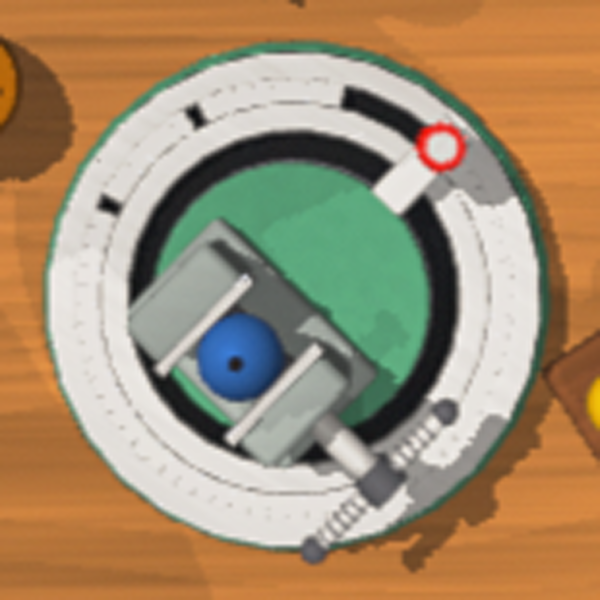

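View pics/s0c.png

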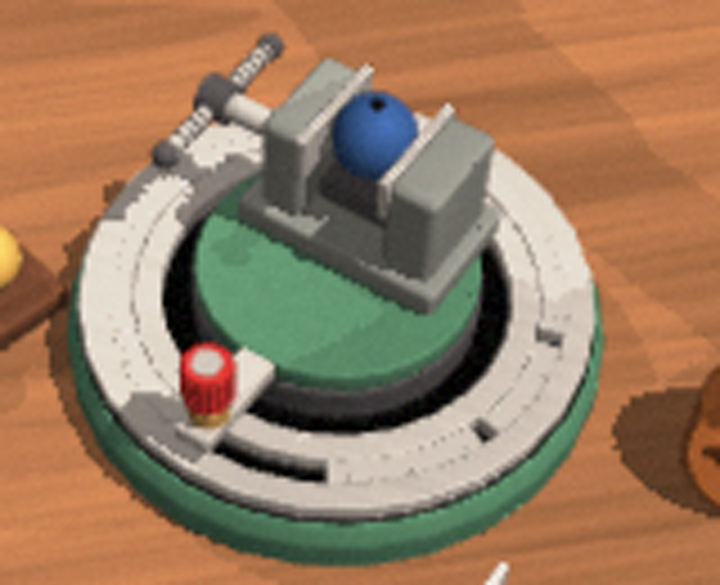

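```bash
python3 - <<'E'
from h import *
from scipy.optimize import least_squares
f=lambda u,v:(215+(u+.5)/3.87-.5,180+(v+.5)/3.87-.5)
A=lambda u,v,z:atz('top',*f(u,v),z)
print(A(0,0,0),A(600,0,0),A(0,600,0))
edge=[(48,300),(541,300),(295,53),(295,548),(120,128),(470,128),(120,475)]
P=np.array([A(*e,46)[:2] for e in edge])
r=least_squares(lambda q:np.hypot(*(P-q[:2]).T)-q[2],[600,0,143]);print(r.x,r.fun)
c=r.x[:2]
for n,p,z in [('hole1',(196,116),46),('hole2',(110,205),46),('slotend',(345,97),46),('knob',(441,147),112),('ball',(239,358),163-25)]:
    q=A(*p,z)[:2];d=q-c;print(n,q,np.hypot(*d),np.degrees(np.arctan2(d[1],d[0])))
E
```

```text
[661.45728927 226.13658526   0.        ] [ 655.09858543 -144.32293652    0.        ] [297.62693532 226.78747417   0.        ]
[479.81760696  43.56058101 142.12180642] [ 0.50502574  0.42790752  0.19101679 -0.16866039 -0.31349884 -0.42099119
 -0.22079963]
hole1 [586.30367173  99.52147437] 120.29506879630733 27.722965966478387
hole2 [535.46791959 149.95933873] 120.07353138879284 62.38884197014871
slotend [595.90647665  12.54903416] 120.15965089863975 -14.956533856134188
knob [565.41189761 -40.44999421] 119.93397909243664 -44.46500607319412
ball [458.79600771  66.24322854] 30.925881291330885 132.82343187373445
```

move_arm:
  moves:
    - {"claw":-1,"tx":36,"ty":61,"tz":0,"twist":10}
    - {"claw":-1,"tx":72,"ty":122,"tz":0,"twist":20}
    - {"claw":-1,"tx":108,"ty":183,"tz":0,"twist":30}
    - {"claw":-1,"tx":144,"ty":244,"tz":0,"twist":40}
    - {"claw":-1,"tx":180,"ty":305,"tz":0,"twist":50}
    - {"claw":-1,"tx":216,"ty":366,"tz":0,"twist":60}
    - {"claw":-1,"tx":252,"ty":427,"tz":0,"twist":70}
    - {"claw":-1,"tx":280,"ty":475,"tz":0,"twist":80}

```text
time: 1.1
ee_pos: [523.5, -103.7, 230.9]
tool_rot: [0.595, 0.804, -0.0, -0.0]
ft_force: [0.7, -0.0, 0.1]
grip_width: 85.2
```

move_arm:
  moves:
    - {"claw":-1,"tx":10,"ty":15,"tz":0,"twist":10}
    - {"claw":-1,"tx":16.5,"ty":20.5,"tz":0,"twist":20}
    - {"claw":-0.7,"tx":16.5,"ty":20.5,"tz":-25,"twist":28.9}
    - {"claw":-0.5,"tx":16.5,"ty":20.5,"tz":-40,"twist":28.9}
    - {"claw":-0.4,"tx":16.5,"ty":20.5,"tz":-40,"twist":28.9}
    - {"claw":-0.4,"tx":16.5,"ty":20.5,"tz":-40,"twist":28.9}

```text
time: 1.85
ee_pos: [539.5, -85.4, 192.0]
tool_rot: [0.379, 0.925, 0.0, 0.0]
ft_force: [0.5, -0.2, 0.4]
grip_width: 59.6
```

```bash
python3 - <<'E'
from h import *
from scipy.spatial.transform import Rotation as Ro
o=env.observe();print(o)
save('wrist','w1')
T=np.array(env.camera_info('wrist')['hand_eye'],float);K=np.array(env.camera_info('wrist')['intrinsics'],float)
R=Ro.from_quat(o['tool_rot']).as_matrix();W=np.eye(4);W[:3,:3]=R;W[:3,3]=o['ee_pos'];C=np.linalg.inv(W@T)
np.save('pics/w1C.npy',C);np.save('pics/w1K.npy',K)
for p in [(565.4,-40.45,112),(586.3,99.5,46)]:
    q=K@(C[:3,:3]@np.array(p)+C[:3,3]);print(q[:2]/q[2])
E
```

```text
{'time': 1.85, 'joint_positions': array([-2.19267284e-01, -5.88427579e-02,  1.45163344e+00,  5.33225298e-06,
        1.74799336e+00, -1.01193231e+00]), 'qvel': array([-0.00092117, -0.00557177, -0.01307847,  0.00030284, -0.0011556 ,
       -0.00728034]), 'effort': array([ 4.14915697e-02, -3.84936118e+01, -4.10463738e+01,  2.90408061e-03,
        1.90491366e-03,  2.65066477e-02]), 'ee_pos': array([539.53845294, -85.4003872 , 191.97834441]), 'tool_rot': array([3.79323596e-01, 9.25263987e-01, 7.09075575e-05, 3.98048264e-04]), 'ft_force': array([ 0.49720269, -0.23405885,  0.37636685]), 'torque': array([-0.02672892,  0.03075747,  0.00446127]), 'grip_width': 59.63464303621153}
[383.06453759 186.10516839]
[506.02349681  73.64704413]
```

View pics/w1.png

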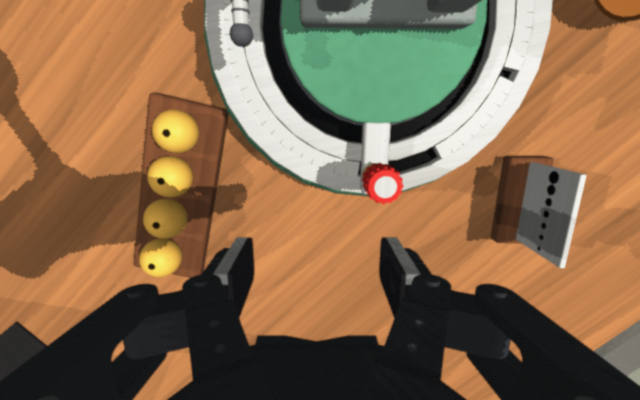

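```bash
python3 - <<'E'
from h import *
im=np.load('pics/w1.npy')[0:210,200:570]
cv2.imwrite('pics/w1c.png',cv2.resize(im[40:210,130:370],None,fx=3.3,fy=3.3,interpolation=cv2.INTER_CUBIC))
C=np.load('pics/w1C.npy');K=np.load('pics/w1K.npy')
for a in (-49,-15,27.7,62.4):
  for r in (117,120,123):
    p=np.array([479.82+r*np.cos(np.radians(a)),43.56+r*np.sin(np.radians(a)),46])
    q=K@(C[:3,:3]@p+C[:3,3]);q=q[:2]/q[2];print(a,r,q,(q-[330,40])*3.3)
for a in range(-80,60,20):
    p=np.array([479.82+143*np.cos(np.radians(a)),43.56+143*np.sin(np.radians(a)),46])
    q=K@(C[:3,:3]@p+C[:3,3]);q=q[:2]/q[2];print('edge',a,(q-[330,40])*3.3)
E
```

```text
-49 117 [358.66711259 166.03156024] [ 94.60147156 415.90414878]
-49 120 [358.30331134 169.22544161] [ 93.40092743 426.4439573 ]
-49 123 [357.94146376 172.40217131] [ 92.20683042 436.92716533]
-15 117 [432.43842024 149.85946157] [338.04678679 362.53622318]
-15 120 [433.78067798 152.72213543] [342.47623733 371.98304692]
-15 123 [435.11654634 155.57118248] [346.88460294 381.38490218]
27.7 117 [502.54753804  72.44227174] [569.40687554 107.05949675]
27.7 120 [505.71126868  73.57954969] [579.84718664 110.81251398]
27.7 123 [508.86932572  74.71478813] [590.26877487 114.55880083]
62.4 117 [516.69590057 -20.83054321] [ 616.09647189 -200.74079258]
62.4 120 [520.47229608 -22.08645588] [ 628.55857707 -204.8853044 ]
62.4 123 [524.25554134 -23.34464657] [ 641.04328642 -209.03733367]
edge -80 [-169.10446145  415.50138146]
edge -60 [ -9.62714861 489.41485806]
edge -40 [162.67062329 505.28635695]
edge -20 [334.45616114 462.62604438]
edge 0 [492.10022263 362.91170734]
edge 20 [620.81745284 210.43251859]
edge 40 [704.48579816  14.21935968]
```

View pics/w1c.png

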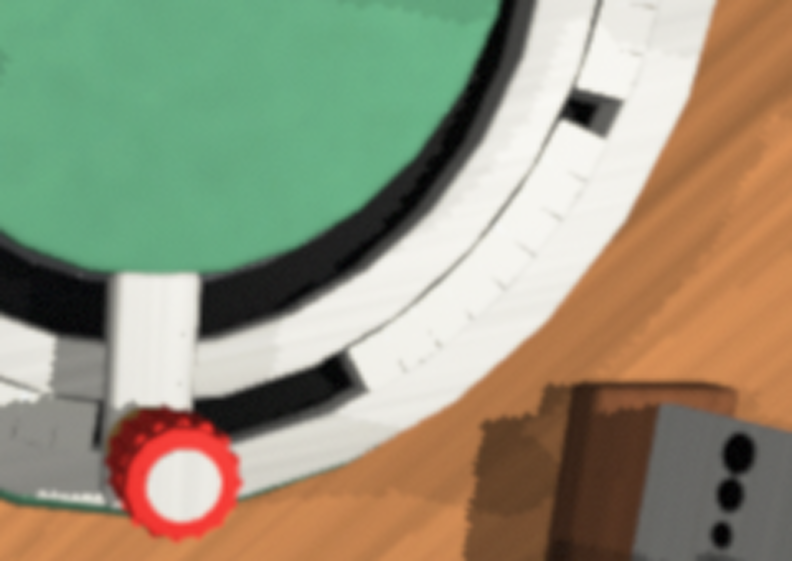

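move_arm:
  moves:
    - {"claw":-0.4,"tx":26.7,"ty":45.7,"tz":0,"twist":0}
    - {"claw":-0.4,"tx":26.7,"ty":45.7,"tz":-40,"twist":0}
    - {"claw":-0.4,"tx":26.7,"ty":45.7,"tz":-80,"twist":0}
    - {"claw":-0.4,"tx":26.7,"ty":45.7,"tz":-106,"twist":0}
    - {"claw":-0.4,"tx":26.7,"ty":45.7,"tz":-106,"twist":0}
    - {"claw":-0.4,"tx":26.7,"ty":45.7,"tz":-106,"twist":0}

```text
time: 2.65
ee_pos: [567.1, -39.7, 87.4]
tool_rot: [0.379, 0.926, 0.0, 0.001]
ft_force: [0.4, -0.3, -0.2]
grip_width: 59.9
```

```bash
python3 - <<'E'
from h import *
save('wrist','w2');save('scene','s2',(265,80,425,240),3.7)
print(env.observe()['ft_force'])
E
```

```text
[ 0.80067079 -0.14547161  0.7996525 ]
```

View pics/w2.png

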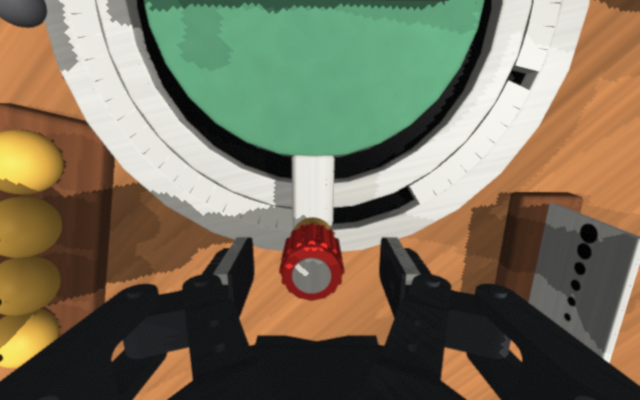

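View pics/s2.png

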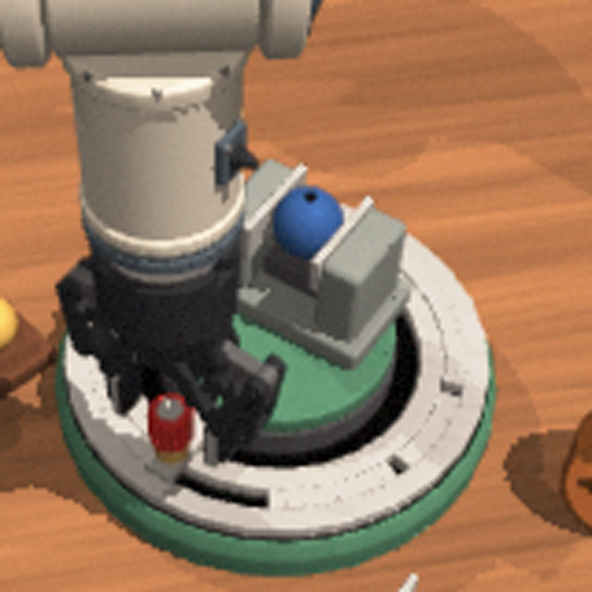

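```bash
python3 - <<'E'
from h import *
ci=env.camera_info('wrist');T=np.array(ci['hand_eye'],float);K=np.array(ci['intrinsics'],float);print(T)
C=np.linalg.inv(T)
for p in [(0,0,0),(0,0,-19),(0,0,-24.6),(3,0,-24.6),(0,3,-24.6)]:
    q=K@(C[:3,:3]@np.array(p)+C[:3,3]);print(p,q[:2]/q[2])
E
```

```text
[[ 1.64146100e-04 -9.64693456e-01 -2.63375224e-01  6.65291042e+01]
 [ 9.99999887e-01  4.07018162e-05  4.74157379e-04  1.56239348e+00]
 [-4.46696671e-04 -2.63375272e-01  9.64693354e-01 -1.43507803e+02]
 [ 0.00000000e+00  0.00000000e+00  0.00000000e+00  1.00000000e+00]]
(0, 0, 0) [312.98621108 249.82087254]
(0, 0, -19) [312.56337386 268.45134507]
(0, 0, -24.6) [312.41638161 274.92791574]
(3, 0, -24.6) [312.39417467 268.43456029]
(0, 3, -24.6) [319.59415077 274.92736206]
```

move_arm:
  moves:
    - {"claw":-0.2,"tx":-1.3,"ty":-0.9,"tz":-1,"twist":0}
    - {"claw":0,"tx":-1.3,"ty":-0.9,"tz":-1,"twist":0}
    - {"claw":0.2,"tx":-1.3,"ty":-0.9,"tz":-1,"twist":0}
    - {"claw":0.5,"tx":-1.3,"ty":-0.9,"tz":-1,"twist":0}
    - {"claw":0.5,"tx":-1.3,"ty":-0.9,"tz":-1,"twist":0}
    - {"claw":0.5,"tx":-1.3,"ty":-0.9,"tz":-1,"twist":0}

```text
time: 3.5
ee_pos: [564.9, -40.5, 84.6]
tool_rot: [0.378, 0.926, -0.0, 0.0]
ft_force: [-1.5, 0.1, 3.3]
grip_width: 24.3
```

```bash
python3 - <<'E'
from h import *
o=env.observe()
for k in('ee_pos','ft_force','torque','grip_width'):print(k,o[k])
E
```

```text
ee_pos [564.87521243 -40.45688132  84.62363628]
ft_force [-1.45887381  0.05101608  3.34741864]
torque [-0.03408344  0.29780577 -0.04246307]
grip_width 24.290206886943963
```

move_arm:
  moves:
    - {"claw":0.6,"tx":0,"ty":0,"tz":3,"twist":0}
    - {"claw":0.6,"tx":0,"ty":0,"tz":6,"twist":0}
    - {"claw":0.6,"tx":0,"ty":0,"tz":9,"twist":0}
    - {"claw":0.6,"tx":0,"ty":0,"tz":10.5,"twist":0}
    - {"claw":0.6,"tx":0,"ty":0,"tz":10.5,"twist":0}
    - {"claw":0.6,"tx":0,"ty":0,"tz":10.5,"twist":0}

```text
time: 4.25
ee_pos: [564.7, -40.4, 94.4]
tool_rot: [0.378, 0.926, -0.0, -0.0]
ft_force: [3.1, -1.1, -8.3]
grip_width: 24.6
```

```bash
python3 - <<'E'
from h import *
o=env.observe()
for k in('ee_pos','ft_force','torque','grip_width'):print(k,o[k])
save('wrist','w3');save('scene','s3',(265,100,395,230),4)
E
```

```text
ee_pos [564.67748909 -40.4149857   94.38735413]
ft_force [ 3.07234225 -1.07299769 -8.26620146]
torque [-0.1375555  -0.52963536 -0.00348664]
grip_width 24.634884070206866
```

View pics/w3.png

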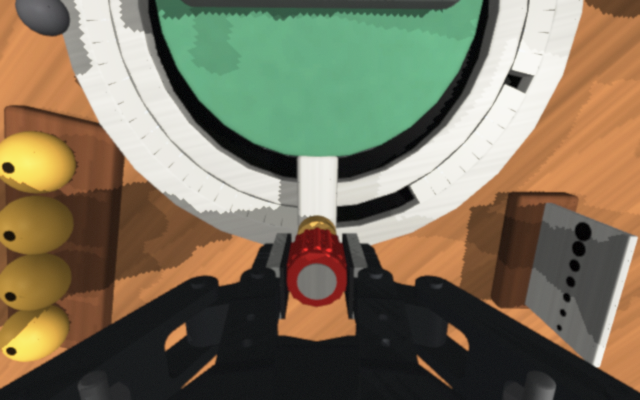

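View pics/s3.png

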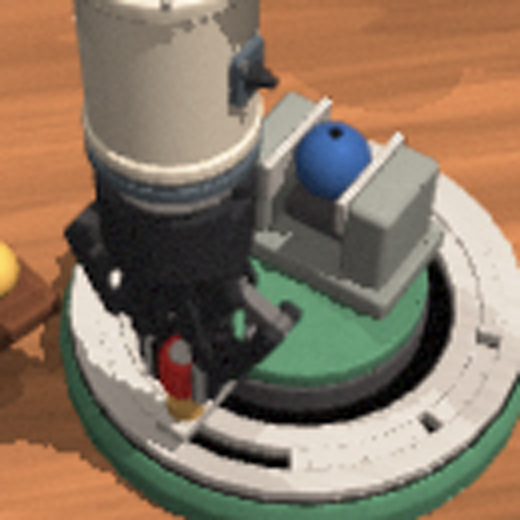

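```bash
cat > arc.py <<'E'
import numpy as np,sys
c=np.array([479.8,43.6]);r=119.4
def rows(a0,angs):
    p=lambda a:c+r*np.array([np.cos(np.radians(a)),np.sin(np.radians(a))])
    return [(a,*np.round(p(a)-p(a0),1),round(a-a0,2)) for a in angs]
if __name__=='__main__':
    a0=float(sys.argv[1])
    for x in rows(a0,[float(s) for s in sys.argv[2:]]):print(*x)
E
python3 arc.py -44.7 -43.7 -41.7 -38.7 -35.7 -32.7 -29.7 -28.7; python3 arc.py -28.7 -26.7 -22.7 -18.7 -14.7 -10.7 -6.7 -2.7 -2.7;
```

```text
-43.7 1.5 1.5 1.0
-41.7 4.3 4.6 3.0
-38.7 8.3 9.3 6.0
-35.7 12.1 14.3 9.0
-32.7 15.6 19.5 12.0
-29.7 18.8 24.8 15.0
-28.7 19.9 26.6 16.0
-26.7 1.9 3.7 2.0
-22.7 5.4 11.3 6.0
-18.7 8.4 19.1 10.0
-14.7 10.8 27.0 14.0
-10.7 12.6 35.2 18.0
-6.7 13.9 43.4 22.0
-2.7 14.5 51.7 26.0
-2.7 14.5 51.7 26.0
```

move_arm:
  moves:
    - {"claw":0.6,"tx":1.5,"ty":1.5,"tz":0,"twist":1}
    - {"claw":0.6,"tx":4.3,"ty":4.6,"tz":0,"twist":3}
    - {"claw":0.6,"tx":8.3,"ty":9.3,"tz":0,"twist":6}
    - {"claw":0.6,"tx":12.1,"ty":14.3,"tz":0,"twist":9}
    - {"claw":0.6,"tx":15.6,"ty":19.5,"tz":0,"twist":12}
    - {"claw":0.6,"tx":18.8,"ty":24.8,"tz":0,"twist":15}
    - {"claw":0.6,"tx":19.9,"ty":26.6,"tz":0,"twist":16}
    - {"claw":0.6,"tx":19.9,"ty":26.6,"tz":0,"twist":16}

```text
time: 5.35
ee_pos: [584.8, -13.5, 94.7]
tool_rot: [0.246, 0.969, 0.0, -0.0]
ft_force: [2.6, -1.4, -8.8]
grip_width: 24.2
```

move_arm:
  moves:
    - {"claw":0.6,"tx":1.9,"ty":3.7,"tz":0,"twist":2}
    - {"claw":0.6,"tx":5.4,"ty":11.3,"tz":0,"twist":6}
    - {"claw":0.6,"tx":8.4,"ty":19.1,"tz":0,"twist":10}
    - {"claw":0.6,"tx":10.8,"ty":27.0,"tz":0,"twist":14}
    - {"claw":0.6,"tx":12.6,"ty":35.2,"tz":0,"twist":18}
    - {"claw":0.6,"tx":13.9,"ty":43.4,"tz":0,"twist":22}
    - {"claw":0.6,"tx":14.5,"ty":51.7,"tz":0,"twist":26}
    - {"claw":0.6,"tx":14.5,"ty":51.7,"tz":0,"twist":26}

```text
time: 6.35
ee_pos: [599.5, 38.8, 94.8]
tool_rot: [0.021, 1.0, 0.0, 0.0]
ft_force: [3.5, -0.7, -8.8]
grip_width: 24.0
```

```bash
python3 arc.py -2.7 -0.7 3.3 7.3 11.3 15.3 18.3 20.3 20.3;python3 - <<'E'
from h import *
o=env.observe()
for k in('ee_pos','ft_force','torque','grip_width'):print(k,o[k])
E
```

```text
-0.7 0.1 4.2 2.0
3.3 -0.1 12.5 6.0
7.3 -0.8 20.8 10.0
11.3 -2.2 29.0 14.0
15.3 -4.1 37.1 18.0
18.3 -5.9 43.1 21.0
20.3 -7.3 47.0 23.0
20.3 -7.3 47.0 23.0
ee_pos [599.52784253  38.80647471  94.84405813]
ft_force [ 3.51946886 -0.72698708 -8.80913305]
torque [-0.15914694 -0.55783122  0.22762207]
grip_width 24.046982247013975
```

move_arm:
  moves:
    - {"claw":0.6,"tx":0.1,"ty":4.2,"tz":0,"twist":2}
    - {"claw":0.6,"tx":-0.1,"ty":12.5,"tz":0,"twist":6}
    - {"claw":0.6,"tx":-0.8,"ty":20.8,"tz":0,"twist":10}
    - {"claw":0.6,"tx":-2.2,"ty":29.0,"tz":0,"twist":14}
    - {"claw":0.6,"tx":-4.1,"ty":37.1,"tz":0,"twist":18}
    - {"claw":0.6,"tx":-5.9,"ty":43.1,"tz":0,"twist":21}
    - {"claw":0.6,"tx":-7.3,"ty":47.0,"tz":0,"twist":23}
    - {"claw":0.6,"tx":-7.3,"ty":47.0,"tz":0,"twist":23}

```text
time: 7.35
ee_pos: [592.1, 85.6, 95.0]
tool_rot: [-0.179, 0.984, 0.0, 0.0]
ft_force: [4.0, 1.6, -9.0]
grip_width: 24.2
```

```bash
python3 - <<'E'
from h import *
o=env.observe()
for k in('ee_pos','ft_force','torque','grip_width'):print(k,o[k])
d=o['ee_pos'][:2]-[479.8,43.6];print(np.hypot(*d),np.degrees(np.arctan2(d[1],d[0])))
save('wrist','w4');save('scene','s4',(265,100,425,230),4.5)
save('top','t4',(215,180,370,335),3.87)
E
```

```text
ee_pos [592.14693561  85.6058649   94.99261851]
ft_force [ 4.04544346  1.56533486 -9.03758675]
torque [ 0.12586519 -0.73617005  0.22910509]
grip_width 24.205189934996866
119.94301407768722 20.500477370024175
```

View pics/w4.png

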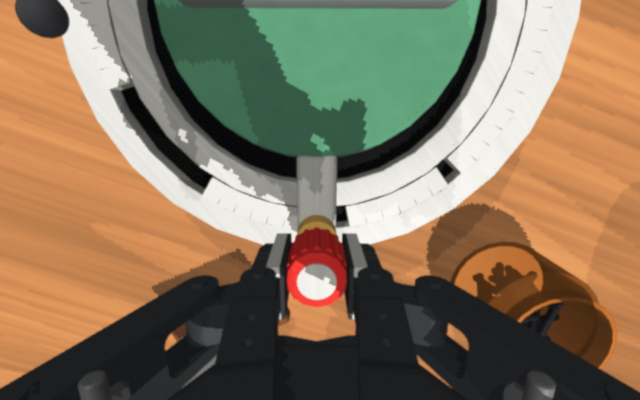

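View pics/s4.png

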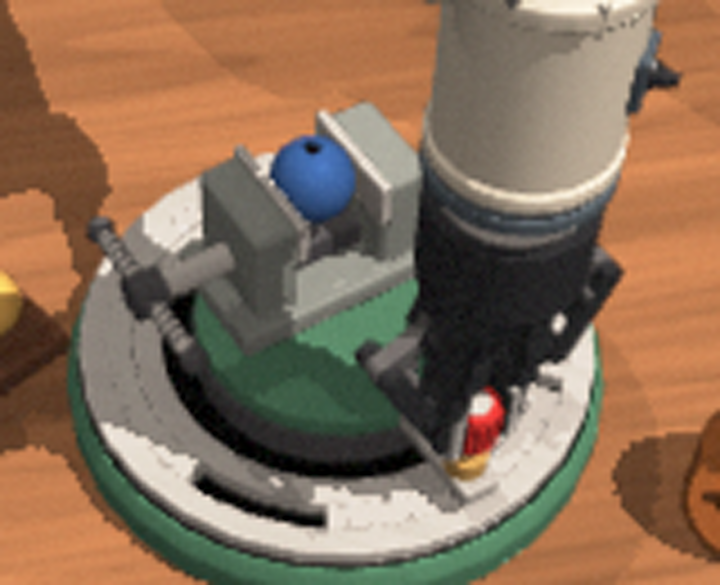

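```bash
python3 - <<'E'
from h import *
im=np.load('pics/w4.npy')[140:250,260:400]
cv2.imwrite('pics/w4c.png',cv2.resize(im,None,fx=5.5,fy=5.5,interpolation=cv2.INTER_CUBIC))
ci=env.camera_info('wrist');T=np.array(ci['hand_eye'],float);K=np.array(ci['intrinsics'],float);C=np.linalg.inv(T)
# tool frame, axis of turret: direction? radial outward = tool -x or +x
for p in [(20,11,25),(20,-11,25),(20,0,25),(0,10,49),(0,15,49),(0,20,49),(7,10,49),(7,15,49),(7,20,49)]:
    q=K@(C[:3,:3]@np.array(p,float)+C[:3,3]);q=q[:2]/q[2];print(p,q,(q-[260,140])*5.5)
E
```

```text
(20, 11, 25) [335.03035286 194.64917406] [412.66694074 300.57045735]
(20, -11, 25) [295.12900633 194.64149546] [193.20953481 300.52822505]
(20, 0, 25) [315.07958014 194.64533474] [302.93769079 300.5493411 ]
(0, 10, 49) [330.84712352 215.10350611] [389.65917934 413.06928358]
(0, 15, 49) [338.64509694 215.1050466 ] [432.54803318 413.0777563 ]
(0, 20, 49) [346.44310075 215.1065871 ] [475.43705415 413.08622904]
(7, 10, 49) [330.98239256 204.64835916] [390.40315907 355.56597538]
(7, 15, 49) [338.85193989 204.64989324] [433.68566941 355.57441279]
(7, 20, 49) [346.72151817 204.65142732] [476.96834996 355.58285024]
```

View pics/w4c.png

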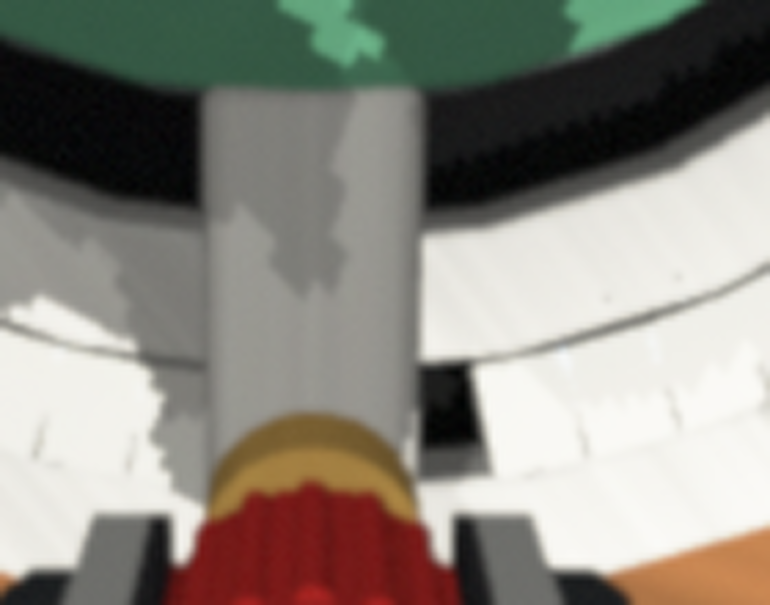

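View pics/t4.png

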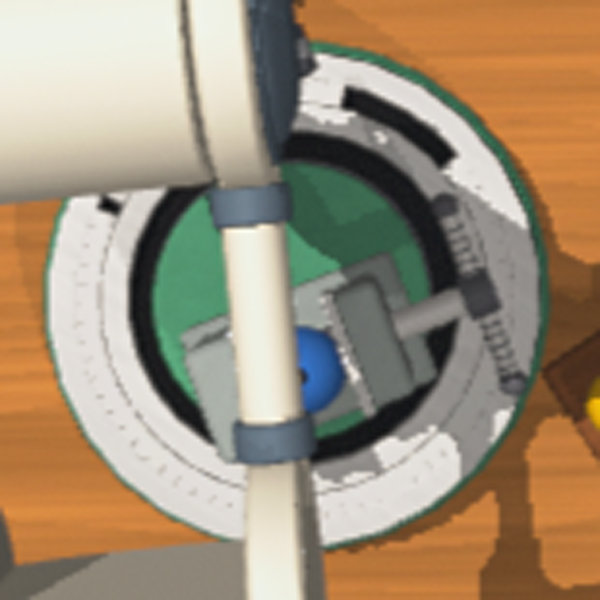

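```bash
python3 arc.py 20.3 21.8 23.8 25.8 26.7 27.1
```

```text
21.8 -1.1 2.9 1.5
23.8 -2.7 6.8 3.5
25.8 -4.5 10.5 5.5
26.7 -5.3 12.2 6.4
27.1 -5.7 13.0 6.8
```

move_arm:
  moves:
    - {"claw":0.6,"tx":-1.1,"ty":2.9,"tz":0,"twist":1.5}
    - {"claw":0.6,"tx":-2.7,"ty":6.8,"tz":0,"twist":3.5}
    - {"claw":0.6,"tx":-4.5,"ty":10.5,"tz":0,"twist":5.5}
    - {"claw":0.6,"tx":-5.3,"ty":12.2,"tz":0,"twist":6.4}
    - {"claw":0.6,"tx":-5.7,"ty":13.0,"tz":0,"twist":6.8}
    - {"claw":0.6,"tx":-5.7,"ty":13.0,"tz":0,"twist":6.8}
    - {"claw":0.6,"tx":-5.7,"ty":13.0,"tz":-1,"twist":6.8}
    - {"claw":0.6,"tx":-5.7,"ty":13.0,"tz":-1,"twist":6.8}

```text
time: 8.5
ee_pos: [586.7, 98.0, 94.0]
tool_rot: [-0.236, 0.972, 0.0, 0.001]
ft_force: [4.8, 0.6, -8.8]
grip_width: 24.2
```

move_arm:
  moves:
    - {"claw":0.6,"tx":0,"ty":0,"tz":-0.4,"twist":0}
    - {"claw":0.6,"tx":0,"ty":0,"tz":-0.8,"twist":0}
    - {"claw":0.6,"tx":0,"ty":0,"tz":-0.8,"twist":0}

```text
time: 8.88
ee_pos: [586.7, 98.0, 93.3]
tool_rot: [-0.236, 0.972, 0.0, 0.001]
ft_force: [5.9, 0.7, -8.8]
grip_width: 24.0
```

move_arm:
  moves:
    - {"claw":0.6,"tx":0,"ty":0,"tz":-0.4,"twist":0}
    - {"claw":0.6,"tx":0,"ty":0,"tz":-0.7,"twist":0}
    - {"claw":0.6,"tx":0,"ty":0,"tz":-0.7,"twist":0}

```text
time: 9.25
ee_pos: [586.7, 98.0, 92.6]
tool_rot: [-0.236, 0.972, 0.0, 0.001]
ft_force: [4.2, 1.2, -9.0]
grip_width: 24.2
```

move_arm:
  moves:
    - {"claw":0.6,"tx":0,"ty":0,"tz":-0.3,"twist":0}
    - {"claw":0.6,"tx":0,"ty":0,"tz":-0.5,"twist":0}
    - {"claw":0.6,"tx":0,"ty":0,"tz":-0.5,"twist":0}

```text
time: 9.62
ee_pos: [586.7, 98.0, 92.2]
tool_rot: [-0.236, 0.972, 0.0, 0.001]
ft_force: [4.9, 0.3, -8.1]
grip_width: 24.0
```

move_arm:
  moves:
    - {"claw":0.6,"tx":0,"ty":0,"tz":-0.3,"twist":0}
    - {"claw":0.6,"tx":0,"ty":0,"tz":-0.5,"twist":0}
    - {"claw":0.6,"tx":0,"ty":0,"tz":-0.5,"twist":0}

```text
time: 10.0
ee_pos: [586.7, 98.0, 91.7]
tool_rot: [-0.236, 0.972, 0.0, 0.001]
ft_force: [5.4, 0.8, -8.6]
grip_width: 24.1
```

move_arm:
  moves:
    - {"claw":0.6,"tx":0,"ty":0,"tz":-0.2,"twist":0}
    - {"claw":0.6,"tx":0,"ty":0,"tz":-0.3,"twist":0}
    - {"claw":0.6,"tx":0,"ty":0,"tz":-0.3,"twist":0}

```text
time: 10.38
ee_pos: [586.7, 98.0, 91.5]
tool_rot: [-0.236, 0.972, 0.0, 0.001]
ft_force: [5.6, 0.5, -7.3]
grip_width: 24.4
```

move_arm:
  moves:
    - {"claw":0.6,"tx":0,"ty":0,"tz":-0.2,"twist":0}
    - {"claw":0.6,"tx":0,"ty":0,"tz":-0.4,"twist":0}
    - {"claw":0.6,"tx":0,"ty":0,"tz":-0.4,"twist":0}

```text
time: 10.75
ee_pos: [586.7, 98.0, 91.0]
tool_rot: [-0.236, 0.972, 0.0, 0.001]
ft_force: [4.1, 0.5, -7.6]
grip_width: 24.4
```

move_arm:
  moves:
    - {"claw":0.6,"tx":0,"ty":0,"tz":-0.2,"twist":0}
    - {"claw":0.6,"tx":0,"ty":0,"tz":-0.4,"twist":0}
    - {"claw":0.6,"tx":0,"ty":0,"tz":-0.4,"twist":0}

```text
time: 11.12
ee_pos: [586.7, 98.0, 90.7]
tool_rot: [-0.236, 0.972, 0.0, 0.001]
ft_force: [5.0, 0.6, -7.3]
grip_width: 24.2
```

move_arm:
  moves:
    - {"claw":0.6,"tx":0,"ty":0,"tz":-0.3,"twist":0}
    - {"claw":0.6,"tx":0,"ty":0,"tz":-0.6,"twist":0}
    - {"claw":0.6,"tx":0,"ty":0,"tz":-0.6,"twist":0}

```text
time: 11.5
ee_pos: [586.7, 98.0, 90.1]
tool_rot: [-0.236, 0.972, 0.0, 0.001]
ft_force: [5.1, 1.7, -6.4]
grip_width: 24.4
```

```bash
python3 - <<'E'
from h import *
o=env.observe()
for k in('ee_pos','ft_force','torque','grip_width'):print(k,o[k])
save('wrist','w5',(220,140,420,310),4)
E
```

```text
ee_pos [586.66520416  98.04073074  90.14340497]
ft_force [ 5.07960473  1.69614776 -6.38394365]
torque [ 0.07739466 -0.78224282  0.06399333]
grip_width 24.368796445519028
```

View pics/w5.png

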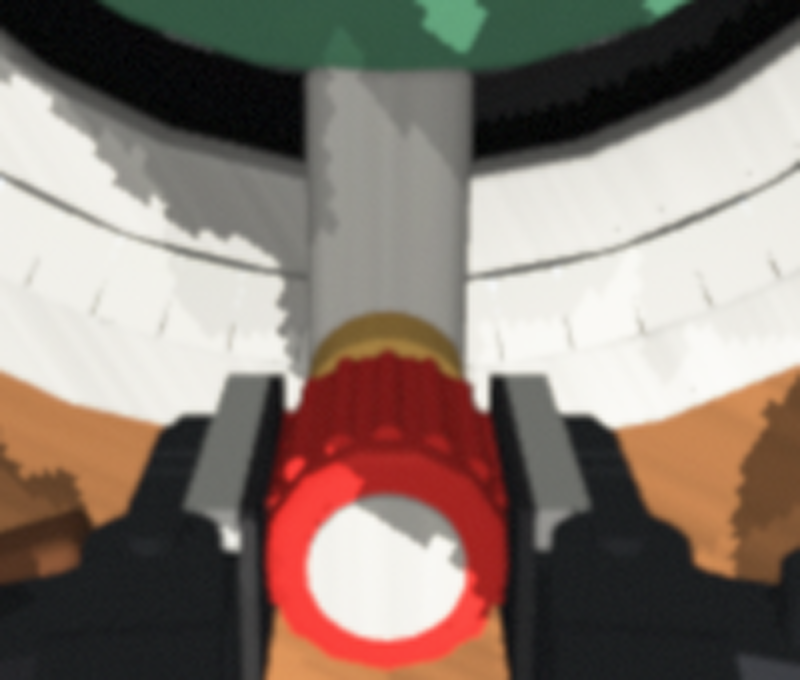

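move_arm:
  moves:
    - {"claw":0.6,"tx":0,"ty":0,"tz":-0.3,"twist":0}
    - {"claw":0.6,"tx":0,"ty":0,"tz":-0.6,"twist":0}
    - {"claw":0.6,"tx":0,"ty":0,"tz":-0.6,"twist":0}

```text
time: 11.92
ee_pos: [586.6, 98.2, 89.5]
tool_rot: [-0.236, 0.972, 0.0, 0.001]
ft_force: [5.9, 1.1, -5.5]
grip_width: 24.2
```

move_arm:
  moves:
    - {"claw":0.6,"tx":0,"ty":0,"tz":-0.3,"twist":0}
    - {"claw":0.6,"tx":0,"ty":0,"tz":-0.6,"twist":0}
    - {"claw":0.6,"tx":0,"ty":0,"tz":-0.6,"twist":0}

```text
time: 12.3
ee_pos: [586.5, 98.4, 88.9]
tool_rot: [-0.236, 0.972, 0.0, 0.001]
ft_force: [5.5, 2.8, -5.1]
grip_width: 24.1
```

move_arm:
  moves:
    - {"claw":0.6,"tx":-0.1,"ty":0.3,"tz":0,"twist":0}
    - {"claw":0.6,"tx":-0.3,"ty":0.6,"tz":0,"twist":0.3}
    - {"claw":0.6,"tx":-0.3,"ty":0.6,"tz":0,"twist":0.3}

```text
time: 12.68
ee_pos: [586.3, 98.7, 88.5]
tool_rot: [-0.239, 0.971, 0.0, 0.001]
ft_force: [6.7, 1.6, -6.4]
grip_width: 24.0
```

move_arm:
  moves:
    - {"claw":0.6,"tx":0,"ty":0,"tz":-0.4,"twist":0}
    - {"claw":0.6,"tx":0,"ty":0,"tz":-0.8,"twist":0}
    - {"claw":0.6,"tx":0,"ty":0,"tz":-0.8,"twist":0}

```text
time: 13.05
ee_pos: [586.3, 98.7, 87.8]
tool_rot: [-0.239, 0.971, 0.0, 0.001]
ft_force: [6.1, 0.4, -5.7]
grip_width: 24.6
```

move_arm:
  moves:
    - {"claw":0.6,"tx":0,"ty":0,"tz":-0.4,"twist":0}
    - {"claw":0.6,"tx":0,"ty":0,"tz":-0.8,"twist":0}
    - {"claw":0.6,"tx":0,"ty":0,"tz":-1.2,"twist":0}
    - {"claw":0.6,"tx":0,"ty":0,"tz":-1.2,"twist":0}

```text
time: 13.55
ee_pos: [586.3, 98.7, 86.7]
tool_rot: [-0.239, 0.971, 0.0, 0.001]
ft_force: [5.1, 1.9, -5.9]
grip_width: 24.4
```

move_arm:
  moves:
    - {"claw":0.6,"tx":0,"ty":0,"tz":-0.4,"twist":0}
    - {"claw":0.6,"tx":0,"ty":0,"tz":-0.8,"twist":0}
    - {"claw":0.6,"tx":0,"ty":0,"tz":-0.8,"twist":0}

```text
time: 13.92
ee_pos: [586.3, 98.7, 86.0]
tool_rot: [-0.239, 0.971, 0.0, 0.001]
ft_force: [5.7, 2.0, -5.3]
grip_width: 24.1
```

move_arm:
  moves:
    - {"claw":0.35,"tx":0,"ty":0,"tz":-0.6,"twist":0}
    - {"claw":0.3,"tx":0,"ty":0,"tz":-0.6,"twist":0}
    - {"claw":0.2,"tx":0,"ty":0,"tz":-0.6,"twist":0}
    - {"claw":0,"tx":0,"ty":0,"tz":-0.6,"twist":0}
    - {"claw":-0.2,"tx":0,"ty":0,"tz":-0.6,"twist":0}
    - {"claw":-0.4,"tx":0,"ty":0,"tz":-0.6,"twist":0}
    - {"claw":-0.4,"tx":0,"ty":0,"tz":-0.6,"twist":0}

```text
time: 14.8
ee_pos: [585.9, 98.5, 84.9]
tool_rot: [-0.239, 0.971, 0.0, -0.0]
ft_force: [-0.1, 1.7, -0.7]
grip_width: 59.6
```

```bash
python3 - <<'E'
from h import *
o=env.observe()
for k in('ee_pos','ft_force','grip_width'):print(k,o[k])
save('wrist','w6');save('scene','s6',(265,100,425,230),4.5)
E
```

```text
ee_pos [585.88912509  98.51668517  84.93126778]
ft_force [-0.05030914  1.67334807 -0.72693676]
grip_width 59.5848077798946
```

View pics/w6.png

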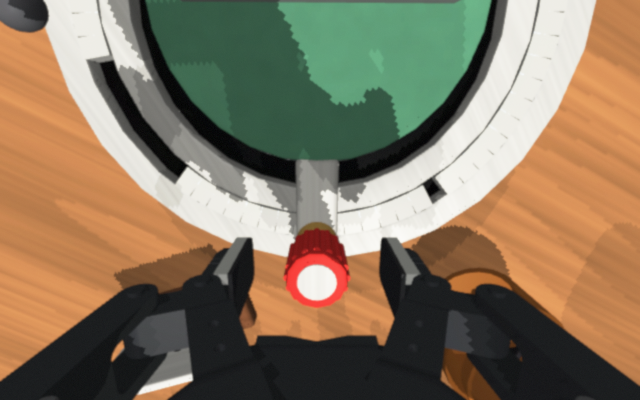

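View pics/s6.png

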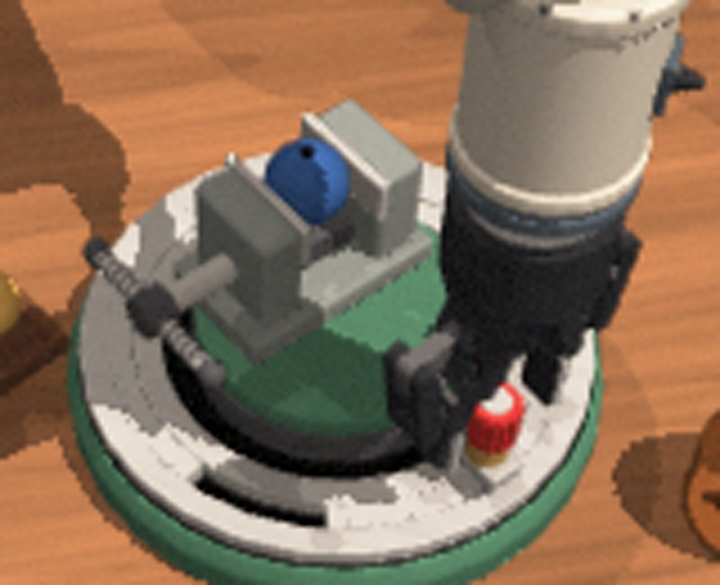

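move_arm:
  moves:
    - {"claw":-0.4,"tx":0,"ty":0,"tz":20,"twist":0}
    - {"claw":-0.4,"tx":0,"ty":0,"tz":55,"twist":0}
    - {"claw":-0.4,"tx":0,"ty":0,"tz":100,"twist":0}
    - {"claw":-0.4,"tx":0,"ty":0,"tz":150,"twist":0}
    - {"claw":-0.4,"tx":20,"ty":55,"tz":170,"twist":0}
    - {"claw":-0.4,"tx":40,"ty":110,"tz":170,"twist":0}
    - {"claw":-0.4,"tx":40,"ty":160,"tz":170,"twist":0}
    - {"claw":-0.4,"tx":40,"ty":160,"tz":170,"twist":0}

```text
time: 15.9
ee_pos: [625.3, 262.2, 255.5]
tool_rot: [-0.241, 0.97, 0.0, 0.0]
ft_force: [0.1, -0.3, -0.1]
grip_width: 59.7
```

```bash
python3 - <<'E'
from h import *
o=env.observe()
for k in('time','ee_pos','ft_force'):print(k,o[k])
save('scene','s7',(265,110,425,240),4.5);save('top','t7',(215,180,370,335),3.87)
c=np.array([479.8,43.6])
# compare original knob top px and now
for a in (-44.5,27.7):
  for z in (112,119.5):
    p=[c[0]+120*np.cos(np.radians(a)),c[1]+120*np.sin(np.radians(a)),z]
    print(a,z,(proj('scene',p)[0]-[265,110])*4.5,(proj('top',p)[0]-[215,180])*3.87)
E
```

```text
time 15.9
ee_pos [625.26676152 262.23548657 255.54213651]
ft_force [ 0.05872108 -0.28375349 -0.10773296]
-44.5 112 [203.50272652 360.66850415] [439.67614064 145.60395749]
-44.5 119.5 [203.04921472 351.56502557] [440.18741312 145.50037128]
27.7 112 [493.62395627 351.84070187] [178.26155566 111.47594947]
27.7 119.5 [495.47037918 342.70374025] [176.19970517 111.03675083]
```

View pics/s7.png

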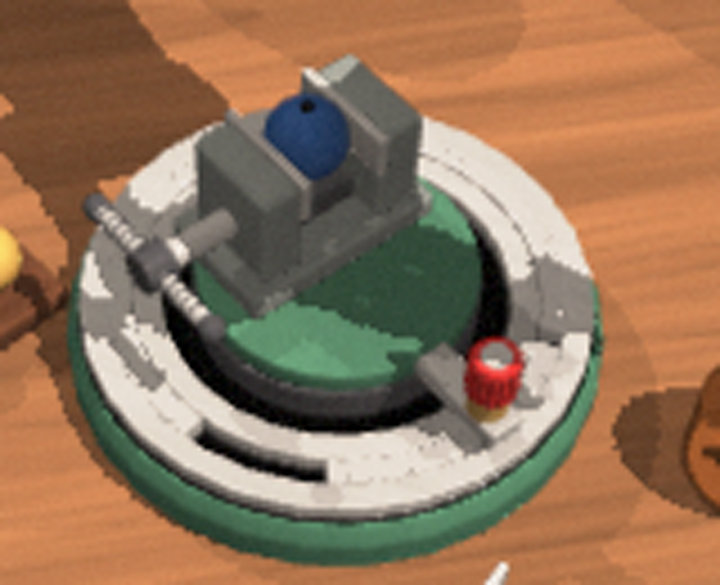

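View pics/t7.png

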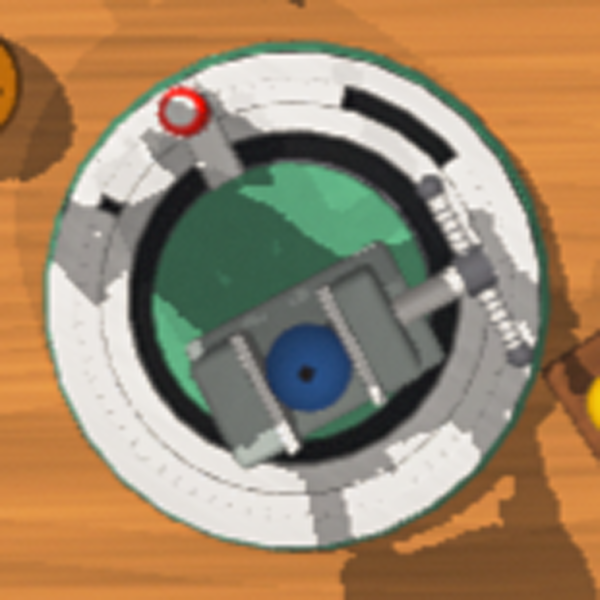

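```bash
python3 - <<'E'
from h import *
print(env.close_job())
E
```

```text
the job is handed in; nothing more can be done
None
```

The vise is indexed to the drilling position: the pin is home in the first hole after the loading slot, and the job was handed in at about 16 s of the 51 s allowed. No verdict came back.

**What I did**
- I gripped the red knob and drew the pin about 10 mm. I then swung the wheel about 72° anticlockwise and stopped just short of where the cameras put the hole.
- I lowered the pin in steps of about 0.5 mm, reading the wrist force. The nose met the hole's edge slightly early, so I moved forward about 0.6 mm and the sideways force went away. I lowered it to about 1.4 mm of lift, opened the fingers and backed off.

**Last checks**
- **Pin height:** in the scene camera the knob top sits about 3 enlarged pixels below where a home pin should appear. A pin resting on the deck would show about 9 pixels above that mark, so the pin is not on the deck.
- **Which hole:** the second, unwanted hole is still open further round.
- **Robot clear:** the wrist force is close to zero and the arm is clear of the wheel.
- **Bystanders:** I saw no sign that the jar, gauge or rack had moved. I did not measure their positions, and the arm never came near enough to touch them.

**Disagreements**
- **Hole angle:** the first camera estimate was about 27.7° in world axes, and the knob came to rest at about 27°, roughly 1 to 2 mm earlier. I took the hole found by feel as the right one.
- **Wrist camera:** it read about 2 mm sideways of the top camera.

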